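# Snap the food box lid shut all round

### The arm

A 7-joint arm with a two-finger parallel gripper is mounted at the origin on a cart in front of the work surface, level with it; the furniture and walls round the work are solid. World frame = base frame: x ahead of the robot, y to its left, z up, the work surface at z = 0. Lengths are in m, angles in rad, forces in N, time in s.
With the tool pointing down it reaches from about 0.4 to 0.85 m from the base axis. Payload 10.4 kg.
Tool frame: the origin (TCP) lies between the finger pads; the fingertips stand 22 mm ahead of it and the grasp point (between the pads) lies 3 mm ahead of it (r.nose_length is the distance from the TCP to the fingertips, in m); z points along the fingers, y is the line along which they close (so a half turn about z gives the same grasp; the last joint's range is limited). The gripper opens to 87 mm and grips with 3 to 60 N. Pads are 19 mm wide; open, the fingers measure 117 mm over their backs; the gripper's body (75 mm by 190 mm) begins 51 mm behind the grasp point.
Start: joints at [1.084, 0.332, -0.065, 1.46, 0.022, 1.35, -0.088], TCP at [0.28, -0.559, 0.245] pointing down, gripper open.
Joint ranges: [-2.6, 2.6], [-0.5, 2.12], [-1.47, 1.34], [0.16, 2.42], [-1.27, 4.41], [0.06, 2.06], [-2.6, 2.6]. Speed limits (rad/s): [2.22, 2.22, 2.79, 2.79, 3.14, 3.14, 3.14].

### API

Orientations are given as a unit quaternion [x, y, z, w].
In Python, from bench import readout, cams, r gives the robot as it stands. The module is installed in compiled form; this text tells all that it offers.
- The arm moves only by the tool step_arm, never from a script. Its argument "deltas" is a list that holds one entry, the list of rows, each a list of 7 numbers: the turn, a rotation vector about the tool's x, y, z in rad, then the shift along the tool's x, y, z in m, then the opening in per cent of the stroke, from 0 (shut) to 100 (fully open). A call has 1 to 20 rows; each row is the pose to reach, as a shift and turn from the pose commanded when the call began, along the tool's axes at that moment; what a row does not reach only later rows make up. A row lasts 1/8 s, in which the tool goes at most 62.5 mm and 10.7 degrees, less where a joint would pass 70% of its speed; a pose out of reach is approached as far as the arm can. A call with a gripper value outside its range is refused whole. The fingers move at their own pace and stop on an object; "squeeze" is the grip in N (left out, the last holds). Time passes only in rows, so rows that repeat a pose let the fingers close. It gives the time, the measured TCP pose, the force, the opening and the grip force at its end, in the units of the state.
- readout.read_state(): the state, without advancing time (a new reading comes with each control period).
- cams.camera(name): name is "scene" or "top" or "wrist"; returns a dict with "img" (400x640x3 uint8, red, green, blue), "fx", "fy", "cx", "cy" (pixels), "origin" and "rotation" of the camera in the world; the wrist camera has in their place "T_tool_cam" (4x4, takes a point from camera to tool coordinates, whose origin is the TCP and whose axes are the flange's). Camera axes: x right, y up, looking along -z (the intrinsics and any distortion apply to the point x, -y, -z); pixel columns grow to the right and rows downward; lengths in m; the calibration is good to about 2 mm. A picture is of the moment at which its call begins: read the wrist's pose just before it. There is no depth.
- r.close_job(): hands the job in; it is judged then, once.
The state is a dict: "time": time; "joint_positions": joint angles; "joint_vel": joint speeds; "joint_torque": joint torques, N m; "ee_pos": TCP position; "eef_rot": TCP orientation; "ft_force": force on the tool from outside, world axes, zero at the start; "torque": the same for the moment, N m; "width": finger opening in m; "grip_force": force on a finger pad.
Only numpy, scipy, OpenCV 4.12 (cv2) and the standard library are available. Lean on these libraries where they do the work, as an engineer would, in place of code of your own. Each camera call takes 0.05 s, during which the arm holds its last target. There are 200 camera calls.

### The job

The lid of the white food box is on, but its four rim strips, one along each side, are still sprung up: press them down with the fingertips, one after another round the lid, until every one has snapped shut flush with the lid and stays so. Do not grip or lift anything; the box stays standing where it is and the things around it are left alone.

Things in the scene. Friction and masses are not known exactly. Their poses are not given: they have to be found in the camera images.
- food_box: white food box, 124 x 184 mm at the walls, with a grey lid 140 x 200 mm (x by y); the lid's flat top is 72 mm above the worktop. Origin: centre of the underside; x, y along the short and long sides, z up. It stands loose on the worktop and weighs about 1.1 kg. The middle panel (86 x 146 mm) and the four corners (27 x 27 mm) of the lid are already seated and rigid; between the corners run four snap-fit rim strips, each 27 mm wide and hinged along the panel's edge.
- press_front (a point): thumb spot of the rim strip along the long side on the box's -x side (towards the robot): on the strip's upper face, half-way along its 142 mm length, 18 mm outward (-x of the box) from its hinge line and 9 mm in from its outer edge. About 77 mm above the worktop while the strip is up, 72 mm when it is shut flush with the lid.
- rim_front (a joint): angle in rad of that strip: 0 = sprung up (outer edge about 8 mm proud), 0.30 = shut flush. Pushed down at the thumb spot it resists with about 6 to 10 N, most at the beginning, snaps through past half-way and then stays shut by itself against a hard stop; let go before half-way, it springs back up.
- press_back (a point): thumb spot of the rim strip along the long side on the box's +x side (away from the robot): on the strip's upper face, half-way along its 142 mm length, 18 mm outward (+x of the box) from its hinge line and 9 mm in from its outer edge. About 77 mm above the worktop while the strip is up, 72 mm when it is shut flush with the lid.
- rim_back (a joint): angle in rad of that strip: 0 = sprung up (outer edge about 8 mm proud), 0.30 = shut flush. Pushed down at the thumb spot it resists with about 6 to 10 N, most at the beginning, snaps through past half-way and then stays shut by itself against a hard stop; let go before half-way, it springs back up.
- press_left (a point): thumb spot of the rim strip along the short side on the box's +y side: on the strip's upper face, half-way along its 82 mm length, 18 mm outward (+y of the box) from its hinge line and 9 mm in from its outer edge. About 77 mm above the worktop while the strip is up, 72 mm when it is shut flush with the lid.
- rim_left (a joint): angle in rad of that strip: 0 = sprung up (outer edge about 8 mm proud), 0.30 = shut flush. Pushed down at the thumb spot it resists with about 6 to 10 N, most at the beginning, snaps through past half-way and then stays shut by itself against a hard stop; let go before half-way, it springs back up.
- press_right (a point): thumb spot of the rim strip along the short side on the box's -y side: on the strip's upper face, half-way along its 82 mm length, 18 mm outward (-y of the box) from its hinge line and 9 mm in from its outer edge. About 77 mm above the worktop while the strip is up, 72 mm when it is shut flush with the lid.
- rim_right (a joint): angle in rad of that strip: 0 = sprung up (outer edge about 8 mm proud), 0.30 = shut flush. Pushed down at the thumb spot it resists with about 6 to 10 N, most at the beginning, snaps through past half-way and then stays shut by itself against a hard stop; let go before half-way, it springs back up.
- tub: yoghurt tub, 72 mm across, 71 mm high, loose bystander behind the box; origin: centre of the underside
- pea_tin: small food tin, 76 mm across, 58 mm high, loose bystander to the left of the box; origin: centre of the underside
- spread_box: flat spread tin, 63 x 105 x 26 mm, loose bystander to the right of the box; origin: centre of the underside

How it is judged:
By the outcome, as a careful person would: the job done as asked, in the order asked, and still so for the second after the job is handed in, with the robot touching nothing.
It also fails if it takes over 64 s, if anything falls off the work surface, if the arm or the gripper's body presses on something with over 40 N, if the wrist force passes 120 N, or if a joint passes its speed limit or range.

## Working session

There is one attempt and no reset: what is moved stays moved. The work goes in short steps, Python scripts to look and compute and a tool call to move; the robot and the scene stay as the last step left them, time stands still between calls to the robot, and variables do not carry over. Pictures are saved under pics/ and viewed, at most 10 in all, crops included, and the job is handed in when it is done.

Besides the shell and the picture viewer there is one more tool, called after "Call:" as name(argument=value, ...), one argument or row to a line, values as JSON. step_arm: Moves the arm, as the interface text tells. Its arguments: {"type":"object","properties":{"deltas":{"type":"array"},"squeeze":{"type":"number"}},"required":["deltas"]}

```bash
mkdir -p pics; python3 - <<'E'
from bench import readout, cams, r
import cv2, numpy as np
print(readout.read_state(), r.nose_length)
for n in ["top","scene"]:
    c=cams.camera(n); cv2.imwrite(f"pics/{n}0.png",c["img"][:,:,::-1]); print(n,{k:v for k,v in c.items() if k!="img"})
E
```

```text
{'time': 0.0, 'joint_positions': array([ 1.084396  ,  0.33289305, -0.06470805,  1.46091228,  0.02159186,
        1.34987711, -0.08850799]), 'joint_vel': array([-0.00035486, -0.00012294, -0.00105885, -0.00131069, -0.00055569,
        0.00134357,  0.00073305]), 'joint_torque': array([-1.53608929e-03, -6.23245239e+01,  2.35830800e-02, -3.89883327e+01,
       -6.13102061e-02,  3.98310937e-02,  1.56080423e-04]), 'ee_pos': array([ 0.27944659, -0.55867046,  0.24375457]), 'eef_rot': array([ 9.73229115e-01,  2.29836035e-01, -1.85354505e-04, -6.72235134e-04]), 'ft_force': array([0.97175164, 0.01370249, 0.03396394]), 'torque': array([-0.03505724,  0.00705775, -0.03868417]), 'grip_force': 0.0, 'width': 0.08726739910122146} 0.022
top {'fx': 449.626461403344, 'fy': 449.626461403344, 'cx': 321.82614778510685, 'cy': 198.92618308694858, 'origin': array([ 0.48158505, -0.14270759,  1.19767675]), 'rotation': array([ 0.02259706, -0.03415731, -0.70280977,  0.71019792])}
scene {'fx': 434.9465124764522, 'fy': 434.9465124764522, 'cx': 322.09797988425146, 'cy': 200.68869127110912, 'origin': array([0.55904531, 0.42296796, 0.74041761]), 'rotation': array([ 0.00195966,  0.35539624,  0.93442053, -0.02340825])}
```

View pics/top0.png

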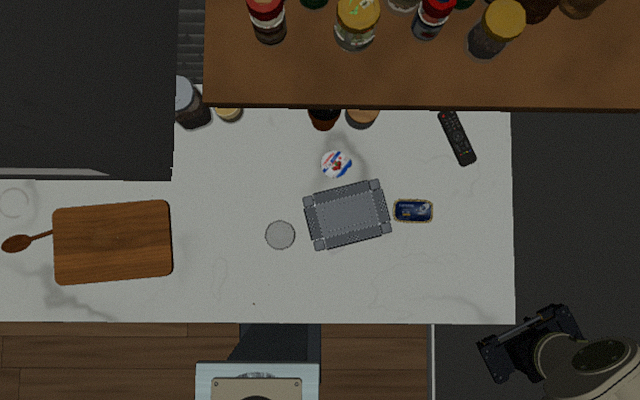

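View pics/scene0.png

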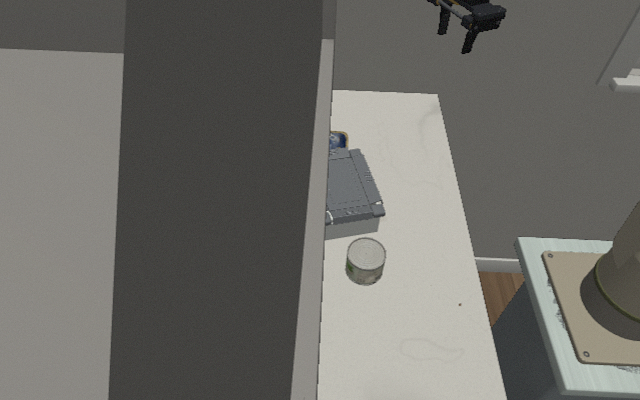

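The top view shows the grey lid with corners near (303,196), (380,180), (391,236) and (315,250). The tub is at (337,165), the pea tin at (280,235) and the spread tin at (413,210). The brown shelf edge is at row ~107 and a dark cupboard covers the top left. The scene view has a cupboard hiding much of the work and shows the lid at about (355,185).

```bash
cat > h.py <<'E'
import numpy as np, cv2
from scipy.spatial.transform import Rotation as R
from bench import readout, cams, r
def rays(uv,c,Rw):
    uv=np.atleast_2d(uv).astype(float)
    d=np.c_[(uv[:,0]-c["cx"])/c["fx"],-(uv[:,1]-c["cy"])/c["fy"],-np.ones(len(uv))]
    return d@Rw.T
def plane(uv,c,z,o=None,Rw=None):
    if o is None: o=c["origin"]; Rw=R.from_quat(c["rotation"]).as_matrix()
    d=rays(uv,c,Rw); return o+d*((z-o[2])/d[:,2])[:,None]
def wrist(c,s):
    T=np.eye(4); T[:3,:3]=R.from_quat(s["eef_rot"]).as_matrix(); T[:3,3]=s["ee_pos"]
    M=T@c["T_tool_cam"]; return M[:3,3],M[:3,:3]
E
python3 - <<'E'
from h import *
c=cams.camera("top"); im=c["img"]
g=cv2.cvtColor(im,cv2.COLOR_RGB2GRAY)
m=((g<150)).astype(np.uint8)*255; m[:150]=0;m[280:]=0;m[:,:295]=0;m[:,:]*=1
m[:,392:]=0
m[:178]=0
k=cv2.morphologyEx(m,cv2.MORPH_CLOSE,np.ones((5,5)))
cs,_=cv2.findContours(k,cv2.RETR_EXTERNAL,cv2.CHAIN_APPROX_NONE)
ct=max(cs,key=cv2.contourArea)[:,0]
P=plane(ct,c,0.072)
rc=cv2.minAreaRect((P[:,:2]*1000).astype(np.float32)); print("rect",rc); print(cv2.boxPoints(rc))
for n,uv in dict(tub=(337,165),tin=(280,235),spread=(413,210),shelf=(350,107),cup=(173,180)).items(): print(n,plane(uv,c,0.06)[0], plane(uv,c,0.5)[0])
v=im[140:280,240:450].copy(); cv2.drawContours(v,[ct-[240,140]],-1,(255,0,0),1)
cv2.imwrite("pics/crop1.png",cv2.resize(v,None,fx=3.5,fy=3.5,interpolation=2)[:,:,::-1])
E
```

```text
rect ((499.57635498046875, -215.323974609375), (252.52467346191406, 242.47891235351562), 0.6829284429550171)
[[ 371.87793   -95.59806 ]
 [ 374.76807  -338.05975 ]
 [ 627.2748   -335.0499  ]
 [ 624.38464   -92.588196]]
tub [ 0.66063856 -0.19880746  0.06      ] [ 0.59138906 -0.17711066  0.5       ]
tin [ 0.48090769 -0.05641501  0.06      ] [ 0.48116966 -0.08978893  0.5       ]
spread [ 0.5475618  -0.39297223  0.06      ] [ 0.52204509 -0.2961816   0.5       ]
shelf [ 0.81232486 -0.23134966  0.06      ] [ 0.68441021 -0.19706706  0.5       ]
cup [0.61712494 0.2166412  0.06      ] [0.56470447 0.07766195 0.5       ]
```

View pics/crop1.png

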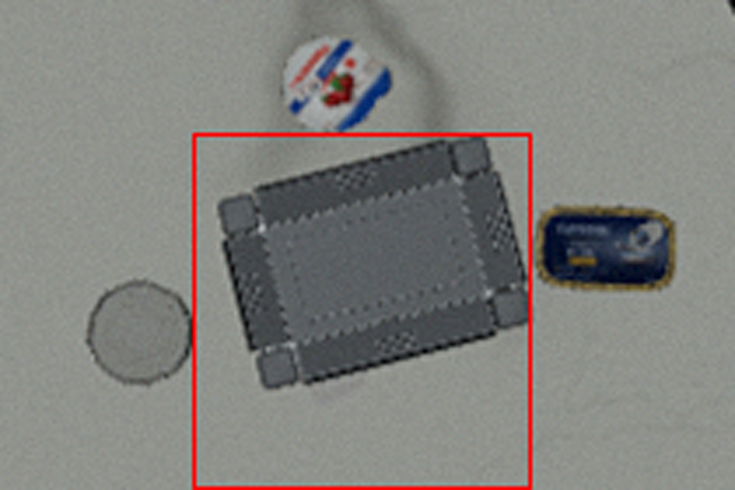

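The crop shows the lid clearly, with corner squares at about (239,214), (470,155), (512,307) and (277,366) in the crop. My mask threshold also took in the worktop, so I'll lower it.

```bash
python3 - <<'E'
from h import *
c=cams.camera("top"); im=c["img"]
g=cv2.GaussianBlur(cv2.cvtColor(im,cv2.COLOR_RGB2GRAY),(3,3),0)
print(g[260,350],g[215,347])
m=(g<118).astype(np.uint8)*255; m[:176]=0;m[260:]=0;m[:,:298]=0;m[:,392:]=0
m=cv2.morphologyEx(m,cv2.MORPH_OPEN,np.ones((3,3)))
cs,_=cv2.findContours(m,cv2.RETR_EXTERNAL,cv2.CHAIN_APPROX_NONE)
ct=max(cs,key=cv2.contourArea)[:,0]
rc=cv2.minAreaRect((plane(ct,c,0.074)[:,:2]*1000).astype(np.float32)); print("rect",rc); 
# corner squares centres (by eye) as check
uv=np.array([(239,214),(470,155),(512,307),(277,366)])/3.5+[240,140]
Q=plane(uv,c,.072)[:,:2]*1000; print(Q, Q.mean(0),np.linalg.norm(Q-np.roll(Q,-1,0),axis=1))
d=Q[0]-Q[1]+Q[3]-Q[2]; print("yaw of +y axis",np.degrees(np.arctan2(d[1],d[0]))-90)
E
```

```text
147 95
rect ((538.475830078125, -221.8651123046875), (158.13116455078125, 208.15621948242188), 15.264262199401855)
[[ 566.29901791 -126.75239901]
 [ 610.79567964 -292.71637353]
 [ 501.70830931 -322.88539753]
 [ 458.10066771 -155.11407951]] [ 534.22591864 -224.36706239] [171.82547467 113.18226175 173.34601685 111.85377914]
yaw of +y axis 14.788386491899246
```

The corner squares measure 172.6 x 112.5 mm apart against the expected 173 x 113. That puts the box centre at about (0.534, -0.224) with yaw about 14.8°. I'll go above the front strip with the fingers shut and take a close look.

Call:
step_arm(
  deltas=[
    [[0, 0, 0.03, 0.04, -0.025, 0, 0], [0, 0, 0.06, 0.08, -0.05, 0, 0], [0, 0, 0.1, 0.12, -0.075, 0, 0], [0, 0, 0.13, 0.16, -0.1, 0, 0], [0, 0, 0.16, 0.2, -0.125, 0, 0], [0, 0, 0.19, 0.24, -0.15, 0, 0], [0, 0, 0.2025, 0.28, -0.175, 0, 0], [0, 0, 0.2025, 0.31, -0.192, 0, 0], [0, 0, 0.2025, 0.318, -0.197, 0, 0], [0, 0, 0.2025, 0.318, -0.197, 0, 0], [0, 0, 0.2025, 0.318, -0.197, 0, 0], [0, 0, 0.2025, 0.318, -0.197, 0, 0]],
  ],
  squeeze=10,
)

```text
time: 1.7
ee_pos: [0.4753, -0.2417, 0.2445]
eef_rot: [0.992, 0.129, -0.0, 0.0]
ft_force: [0.2, 0.1, -0.4]
width: 0.0002
grip_force: 0.0
```

```bash
python3 - <<'E'
from h import *
s=readout.read_state(); c=cams.camera("wrist")
cv2.imwrite("pics/w1.png",c["img"][:,:,::-1])
np.savez("w1.npz",**c,ee=s["ee_pos"],q=s["eef_rot"])
print(s, {k:v for k,v in c.items() if k!="img"})
E
```

```text
{'time': 1.7, 'joint_positions': array([ 0.66041294,  0.14766094, -0.30337308,  1.69114698,  0.04585118,
        1.30976779, -0.96315695]), 'joint_vel': array([-0.00496077, -0.0012424 , -0.00598144, -0.0010396 ,  0.00080771,
        0.00060829, -0.0018381 ]), 'joint_torque': array([-1.04786907e-01, -4.80767226e+01, -1.40148830e+00, -3.86563683e+01,
       -5.15210163e-02, -3.89902666e-02,  1.20882323e-02]), 'ee_pos': array([ 0.47526278, -0.24171013,  0.24450914]), 'eef_rot': array([ 9.91604745e-01,  1.29305847e-01, -1.08089480e-04,  1.29662561e-04]), 'ft_force': array([ 0.16017559,  0.05934788, -0.37867824]), 'torque': array([-0.00748861, -0.00168034, -0.00626006]), 'grip_force': 0.0, 'width': 0.00017914004740959426} {'fx': 286.31925230612296, 'fy': 286.31925230612296, 'cx': 318.8038332841683, 'cy': 202.5069665745259, 'T_tool_cam': array([[ 1.78266525e-03,  9.56089347e-01,  2.93069927e-01,
         8.02687837e-02],
       [ 9.99998401e-01, -1.74518331e-03, -3.89365193e-04,
        -1.65827317e-03],
       [ 1.39192831e-04,  2.93070152e-01, -9.56090930e-01,
        -1.39971826e-01],
       [ 0.00000000e+00,  0.00000000e+00,  0.00000000e+00,
         1.00000000e+00]])}
```

View pics/w1.png

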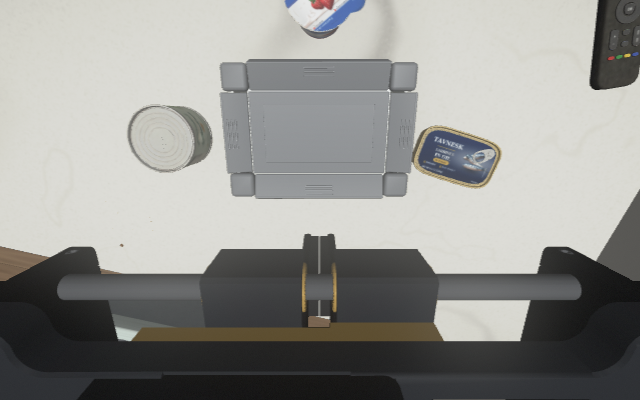

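The wrist view shows the lid square to the tool, with corner squares centred near (234,77), (404,77), (243,184) and (395,184). The shut fingertips are at (319,240), and the tub, tin and spread tin are all clear.

```bash
python3 - <<'E'
from h import *
z=np.load("w1.npz"); c={k:z[k] for k in z}
o,Rw=wrist(c,dict(eef_rot=z["q"],ee_pos=z["ee"]))
uv=[(233.5,77),(404,76.5),(395.5,184.5),(243,184.5)]
Q=plane(uv,c,.072,o,Rw)[:,:2]*1000; print(Q,Q.mean(0),np.linalg.norm(Q-np.roll(Q,-1,0),axis=1))
d=Q[0]-Q[1]+Q[3]-Q[2]; yaw=np.arctan2(d[1],d[0])-np.pi/2; print(np.degrees(yaw))
C=(Q.mean(0)/1000+[.5342,-.2244])/2
ex=np.array([np.cos(yaw),np.sin(yaw)]);ey=np.array([-ex[1],ex[0]])
for n,v in dict(front=-.061*ex,left=.091*ey,back=.061*ex,right=-.091*ey).items(): print(n,C+v, "rel tool x,y", (C+v-z["ee"][:2])@ex, -(C+v-z["ee"][:2])@ey)
E
```

```text
[[ 565.29778017 -127.23697519]
 [ 610.02626744 -292.81756164]
 [ 502.39256046 -321.79586212]
 [ 458.30579121 -156.79968558]] [ 534.00559982 -224.66252113] [171.5155042  111.46639304 170.78460556 111.00107903]
15.038396050880351
front [ 0.47519192 -0.2403587 ] rel tool x,y 0.0002822104023581534 -0.0013235283214871904
left [ 0.51049137 -0.13664781] rel tool x,y 0.061282210402358164 -0.09232352832148716
back [ 0.59301368 -0.20870382] rel tool x,y 0.12228221040235816 -0.001323528321487178
right [ 0.55771423 -0.31241471] rel tool x,y 0.06128221040235808 0.08967647167851277
```

Both views agree to within 1 mm. I'm already above the front thumb spot, so I'll descend and then press slowly.

Call:
step_arm(
  deltas=[
    [[0, 0, 0, 0, -0.001, 0.03, 0], [0, 0, 0, 0, -0.001, 0.07, 0], [0, 0, 0, 0, -0.001, 0.105, 0], [0, 0, 0, 0, -0.001, 0.128, 0], [0, 0, 0, 0, -0.001, 0.136, 0], [0, 0, 0, 0, -0.001, 0.14, 0], [0, 0, 0, 0, -0.001, 0.143, 0], [0, 0, 0, 0, -0.001, 0.146, 0], [0, 0, 0, 0, -0.001, 0.148, 0], [0, 0, 0, 0, -0.001, 0.149, 0], [0, 0, 0, 0, -0.001, 0.15, 0], [0, 0, 0, 0, -0.001, 0.151, 0], [0, 0, 0, 0, -0.001, 0.151, 0]],
  ],
)

```text
time: 3.38
ee_pos: [0.4759, -0.2396, 0.0944]
eef_rot: [0.991, 0.13, 0.0, 0.0]
ft_force: [-3.7, 2.2, 9.3]
width: 0.0003
grip_force: 4.6
```

Call:
step_arm(
  deltas=[
    [[0, 0, 0, 0, 0, 0.001, 0], [0, 0, 0, 0, 0, 0.002, 0], [0, 0, 0, 0, 0, 0.002, 0]],
  ],
)

```text
time: 3.75
ee_pos: [0.476, -0.2396, 0.0941]
eef_rot: [0.991, 0.13, 0.0, 0.0]
ft_force: [-12.5, 5.3, 28.6]
width: 0.0006
grip_force: 14.3
```

The front strip is on its stop: 28.6 N with no further travel. I'll lift, turn -90° and go above the left strip.

Call:
step_arm(
  deltas=[
    [[0, 0, 0, 0, 0, -0.01, 0], [0, 0, 0, 0, 0, -0.035, 0], [0, 0, 0, 0, 0, -0.06, 0], [0, 0, -0.15, 0.006, -0.009, -0.065, 0], [0, 0, -0.3, 0.012, -0.018, -0.065, 0], [0, 0, -0.45, 0.018, -0.027, -0.065, 0], [0, 0, -0.6, 0.024, -0.036, -0.065, 0], [0, 0, -0.75, 0.03, -0.045, -0.065, 0], [0, 0, -0.9, 0.036, -0.054, -0.065, 0], [0, 0, -1.05, 0.042, -0.063, -0.065, 0], [0, 0, -1.2, 0.048, -0.072, -0.065, 0], [0, 0, -1.35, 0.054, -0.081, -0.065, 0], [0, 0, -1.5, 0.06, -0.09, -0.065, 0], [0, 0, -1.5708, 0.061, -0.091, -0.065, 0], [0, 0, -1.5708, 0.061, -0.091, -0.065, 0], [0, 0, -1.5708, 0.061, -0.091, -0.065, 0], [0, 0, -1.5708, 0.061, -0.091, -0.065, 0]],
  ],
)

```text
time: 5.88
ee_pos: [0.511, -0.1361, 0.1566]
eef_rot: [0.609, 0.793, -0.0, 0.0]
ft_force: [0.0, 0.0, 0.1]
width: 0.0009
grip_force: 0.0
```

Call:
step_arm(
  deltas=[
    [[0, 0, 0, 0, 0, 0.02, 0], [0, 0, 0, 0, 0, 0.04, 0], [0, 0, 0, 0, 0, 0.05, 0], [0, 0, 0, 0, 0, 0.054, 0], [0, 0, 0, 0, 0, 0.057, 0], [0, 0, 0, 0, 0, 0.059, 0], [0, 0, 0, 0, 0, 0.061, 0], [0, 0, 0, 0, 0, 0.062, 0], [0, 0, 0, 0, 0, 0.063, 0], [0, 0, 0, 0, 0, 0.064, 0], [0, 0, 0, 0, 0, 0.065, 0], [0, 0, 0, 0, 0, 0.065, 0]],
  ],
)

```text
time: 7.38
ee_pos: [0.5114, -0.1361, 0.094]
eef_rot: [0.609, 0.793, -0.0, 0.001]
ft_force: [-12.6, 1.4, 28.3]
width: 0.0006
grip_force: 14.2
```

The left strip is shut too, at 28 N on the stop. Next is the back strip, turning +90°.

Call:
step_arm(
  deltas=[
    [[0, 0, 0, 0, 0, -0.01, 0], [0, 0, 0, 0, 0, -0.035, 0], [0, 0, 0, 0, 0, -0.06, 0], [0, 0, 0.15, -0.009, 0.006, -0.065, 0], [0, 0, 0.3, -0.018, 0.012, -0.065, 0], [0, 0, 0.45, -0.027, 0.018, -0.065, 0], [0, 0, 0.6, -0.036, 0.024, -0.065, 0], [0, 0, 0.75, -0.045, 0.03, -0.065, 0], [0, 0, 0.9, -0.054, 0.036, -0.065, 0], [0, 0, 1.05, -0.063, 0.042, -0.065, 0], [0, 0, 1.2, -0.072, 0.048, -0.065, 0], [0, 0, 1.35, -0.081, 0.054, -0.065, 0], [0, 0, 1.5, -0.09, 0.06, -0.065, 0], [0, 0, 1.5708, -0.091, 0.061, -0.065, 0], [0, 0, 1.5708, -0.091, 0.061, -0.065, 0], [0, 0, 1.5708, -0.091, 0.061, -0.065, 0], [0, 0, 1.5708, -0.091, 0.061, -0.065, 0]],
  ],
)

```text
time: 9.5
ee_pos: [0.5935, -0.208, 0.1566]
eef_rot: [0.991, 0.131, 0.0, 0.0]
ft_force: [0.0, -0.5, 0.1]
width: 0.0003
grip_force: 0.0
```

```bash
python3 - <<'E'
from h import *
print(readout.read_state()["ft_force"])
a=cams.camera("top")["img"]; b=cams.camera("scene")["img"]
v=np.hstack([cv2.resize(a[120:290,240:450],None,fx=2,fy=2),cv2.resize(b[90:260,300:480],None,fx=2,fy=2)])
cv2.imwrite("pics/mid.png",v[:,:,::-1])
E
```

```text
[ 0.02251542 -0.49656175  0.07652725]
```

View pics/mid.png

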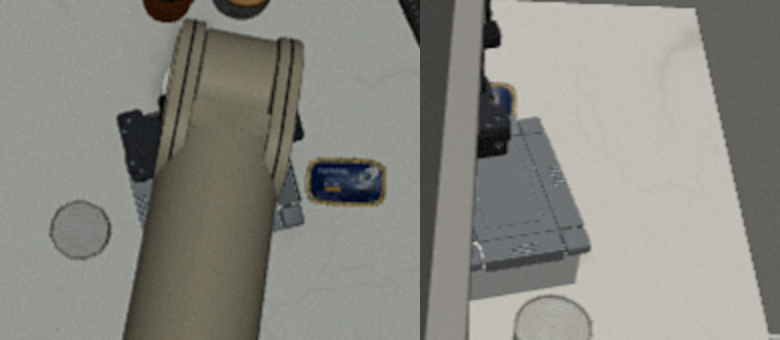

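In the mid view the front and left strips look flush. The front-right corner square is still at about (385,227) in the top view, so the box hasn't moved. Pressing the back.

Call:
step_arm(
  deltas=[
    [[0, 0, 0, 0, 0, 0.02, 0], [0, 0, 0, 0, 0, 0.04, 0], [0, 0, 0, 0, 0, 0.05, 0], [0, 0, 0, 0, 0, 0.054, 0], [0, 0, 0, 0, 0, 0.057, 0], [0, 0, 0, 0, 0, 0.059, 0], [0, 0, 0, 0, 0, 0.061, 0], [0, 0, 0, 0, 0, 0.062, 0], [0, 0, 0, 0, 0, 0.063, 0], [0, 0, 0, 0, 0, 0.064, 0], [0, 0, 0, 0, 0, 0.065, 0], [0, 0, 0, 0, 0, 0.065, 0]],
  ],
)

```text
time: 11.1
ee_pos: [0.5938, -0.2082, 0.0943]
eef_rot: [0.991, 0.13, 0.0, 0.001]
ft_force: [-10.3, 3.0, 21.6]
width: 0.0007
grip_force: 11.0
```

The back strip is on its stop. Now the right strip.

Call:
step_arm(
  deltas=[
    [[0, 0, 0, 0, 0, -0.01, 0], [0, 0, 0, 0, 0, -0.035, 0], [0, 0, 0, 0, 0, -0.06, 0], [0, 0, -0.15, -0.006, 0.009, -0.065, 0], [0, 0, -0.3, -0.012, 0.018, -0.065, 0], [0, 0, -0.45, -0.018, 0.027, -0.065, 0], [0, 0, -0.6, -0.024, 0.036, -0.065, 0], [0, 0, -0.75, -0.03, 0.045, -0.065, 0], [0, 0, -0.9, -0.036, 0.054, -0.065, 0], [0, 0, -1.05, -0.042, 0.063, -0.065, 0], [0, 0, -1.2, -0.048, 0.072, -0.065, 0], [0, 0, -1.35, -0.054, 0.081, -0.065, 0], [0, 0, -1.5, -0.06, 0.09, -0.065, 0], [0, 0, -1.5708, -0.061, 0.091, -0.065, 0], [0, 0, -1.5708, -0.061, 0.091, -0.065, 0], [0, 0, -1.5708, -0.061, 0.091, -0.065, 0], [0, 0, -1.5708, -0.061, 0.091, -0.065, 0]],
  ],
)

```text
time: 13.22
ee_pos: [0.5582, -0.3115, 0.1567]
eef_rot: [0.609, 0.793, 0.0, 0.0]
ft_force: [-0.1, -0.9, -0.0]
width: 0.0004
grip_force: 0.0
```

Call:
step_arm(
  deltas=[
    [[0, 0, 0, 0, 0, 0.02, 0], [0, 0, 0, 0, 0, 0.04, 0], [0, 0, 0, 0, 0, 0.05, 0], [0, 0, 0, 0, 0, 0.054, 0], [0, 0, 0, 0, 0, 0.057, 0], [0, 0, 0, 0, 0, 0.059, 0], [0, 0, 0, 0, 0, 0.061, 0], [0, 0, 0, 0, 0, 0.062, 0], [0, 0, 0, 0, 0, 0.063, 0], [0, 0, 0, 0, 0, 0.064, 0], [0, 0, 0, 0, 0, 0.065, 0], [0, 0, 0, 0, 0, 0.065, 0]],
  ],
)

```text
time: 14.72
ee_pos: [0.5584, -0.3117, 0.0942]
eef_rot: [0.609, 0.793, -0.0, 0.001]
ft_force: [-9.6, 5.8, 20.7]
width: 0.0005
grip_force: 11.0
```

All four have been pressed. I'll lift, back off and look from above with the wrist camera.

Call:
step_arm(
  deltas=[
    [[0, 0, 0, 0, 0, -0.01, 0], [0, 0, 0, 0, 0, -0.04, 0], [0, 0, 0, 0, 0, -0.08, 0], [0, 0, 0.15, 0.009, -0.009, -0.12, 0], [0, 0, 0.3, 0.018, -0.018, -0.153, 0], [0, 0, 0.45, 0.027, -0.027, -0.153, 0], [0, 0, 0.6, 0.036, -0.036, -0.153, 0], [0, 0, 0.75, 0.045, -0.045, -0.153, 0], [0, 0, 0.9, 0.054, -0.054, -0.153, 0], [0, 0, 1.05, 0.063, -0.063, -0.153, 0], [0, 0, 1.2, 0.072, -0.072, -0.153, 0], [0, 0, 1.35, 0.081, -0.081, -0.153, 0], [0, 0, 1.5, 0.09, -0.08, -0.153, 0], [0, 0, 1.5708, 0.091, -0.08, -0.153, 0], [0, 0, 1.5708, 0.091, -0.08, -0.153, 0], [0, 0, 1.5708, 0.091, -0.08, -0.153, 0], [0, 0, 1.5708, 0.091, -0.08, -0.153, 0]],
  ],
)

```text
time: 16.85
ee_pos: [0.4573, -0.2446, 0.2446]
eef_rot: [0.991, 0.131, 0.0, 0.0]
ft_force: [0.9, -0.4, -0.4]
width: 0.0002
grip_force: 0.0
```

```bash
python3 - <<'E'
from h import *
w=cams.camera("wrist")["img"]; b=cams.camera("scene")["img"]
v=np.hstack([cv2.resize(w[0:230,110:520],None,fx=1.3,fy=1.3),cv2.resize(b[110:260,320:400],None,fx=3.3,fy=2)[:299]])
cv2.imwrite("pics/end.png",v[:,:,::-1])
E
```

```text
(no output)
```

View pics/end.png

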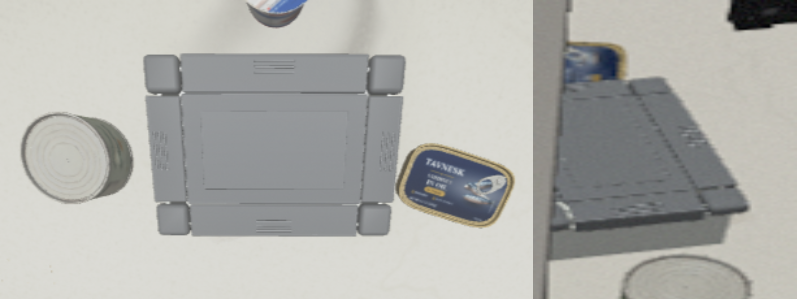

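The end view shows all four strips apparently flat and the neighbours untouched. The left strip's lower outer edge, near (152,200), may stand slightly proud, so I'll compare before and after enlarged.

```bash
python3 - <<'E'
from h import *
w=cams.camera("wrist")["img"]; a=np.load("w1.npz")["img"]
f=lambda i,y,x:cv2.resize(i[y:y+150,x:x+105],None,fx=3.6,fy=3.6,interpolation=cv2.INTER_CUBIC)
g=lambda i,y,x:cv2.resize(i[y:y+150,x:x+105],None,fx=1.9,fy=1.9,interpolation=cv2.INTER_CUBIC)
L=np.hstack([g(a,55,205),g(a,55,325),g(w,35,205),g(w,35,325)])
cv2.imwrite("pics/cmp.png",cv2.convertScaleAbs(L,alpha=1.4,beta=-60)[:,:,::-1])
E
```

```text
(no output)
```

View pics/cmp.png

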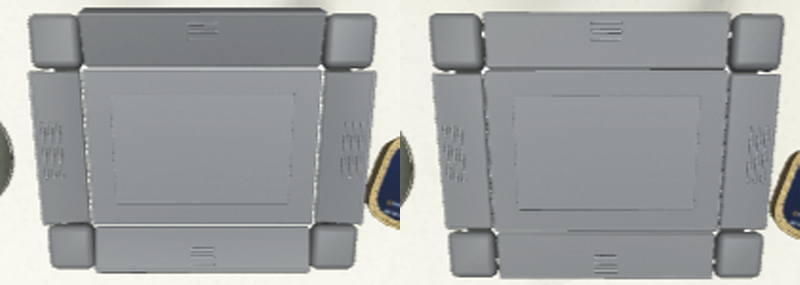

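Before, the back strip was darker and proud and light showed through the hinge gaps. Now all four strips have the same shading as the panel, the gaps are closed and left and right match. With the force stop at 72 mm on each strip, I'm handing it in.

```bash
python3 -c "
from bench import r
print(r.close_job())"
```

```text
the job is handed in; nothing more can be done
None
```

I pressed all four rim strips shut in turn (front, left, back, right); each stopped hard at about 72 mm with 20–29 N. In the last pictures all four looked flush, the box looked unmoved and the things around it looked undisturbed. I handed the job in at about 17 s with the arm clear, and no verdict was returned.

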